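# Pry open the stud tub

## Robot

A 6-joint arm with a two-finger parallel gripper is mounted at the origin on the work surface. World frame = base frame: x ahead of the robot, y to its left, z up, the work surface at z = 0. Lengths are in m, angles in rad, forces in N, time in s.
With the tool pointing down it reaches from about 0.325 to 0.85 m from the base axis. Payload 4.4 kg.
Tool frame: the origin (TCP) lies midway between the tips of the shut fingers; the grasp point (between the pads) lies 19 mm behind it (bot.hold_point_z is the distance from the TCP to the grasp point, in m); z points along the fingers, y is the direction in which the jaws open and shut (so a half turn about z gives the same grasp; the last joint's range is limited). The gripper opens to 94 mm and grips with 3 to 60 N. Pads are 16 mm wide; open, the fingers measure 119 mm over their backs; the gripper's body (75 mm by 177 mm) begins 78 mm behind the grasp point.
Start: joints at [-1.26, 0.207, 1.542, -0, 1.393, -0.15], TCP at [0.256, -0.515, 0.205] pointing down, gripper open.
Joint ranges: [-2.73, 2.73], [-0.86, 2.22], [0.23, 2.46], [-1.11, 4.25], [0.08, 2.63], [-2.82, 2.82]. Speed limits (rad/s): [2.79, 2.79, 3.14, 3.14, 3.14, 3.14].

## Interface

Orientations are given as a rotation vector (axis times angle).
In Python, from cell import bot, claw, sensors, eyes, order gives the robot as it stands. The module is installed in compiled form; this text tells all that it offers. Calls block until the motion is done:
- bot.move_ptp(position, orientation): joint-space move of the TCP to a pose.
- bot.line_to(position, orientation=None, max_speed=0.15): straight line of the TCP; orientation=None keeps the orientation; max_speed is the mean speed in m/s.
- bot.move_joints(angles): joint-space move.
- claw.command_gripper(opening, f_grip=None): opening from 0.0 (shut) to 1.0 (fully open); f_grip is the grip in N (None keeps the last); returns when the fingers have stopped.
- bot.hold(seconds).
- bot.solve_ik(position, orientation): joint angles nearest the present ones, or None.
- sensors.observe(): the state.
- eyes.grab_frame(name): name is "side" or "top"; returns a dict with "image" (420x560x3 uint8, blue, green, red), "fx", "fy", "cx", "cy" (pixels), "eye" and "attitude" of the camera in the world. Camera axes: x right, y down, z forward; pixel columns grow to the right and rows downward; lengths in m; the calibration is good to about 2 mm. A picture is of the moment at which its call begins. There is no depth.
A pose or a line that the arm cannot do raises bot.MotionError and nothing moves.
- order.close_job(): hands the job in, once; it reports no verdict.
The state is a dict: "time_s": time; "joints": joint angles; "qvel": joint speeds; "joint_torque": joint torques, N m; "tool_pos": TCP position; "eef_rot": TCP orientation; "wrist_force": force on the tool from outside, world axes, zero at the start; "ft_torque": the same for the moment, N m; "grip_width": opening from 0.0 (shut) to 1.0 (fully open).
Only numpy, scipy, OpenCV 4.12 (cv2) and the standard library are available. Lean on these libraries where they do the work, as an engineer would, in place of code of your own. Each camera call takes 0.05 s, during which the arm holds its last target. There are 200 camera calls.

## Task

We need bronze studs for the panel: pick up the yellow-handled flat opener, put its blade into the notch under the front tab of the orange tub's lid and lever the lid until it snaps open. Keep the gripper itself off that lid and leave the white and green tubs shut. Then lay the opener down flat on the bench and let go of it; do not drop it.

Things in the scene. Friction and masses are not known exactly. Their poses are not given: they have to be found in the camera images.
- opener: Loose flat opener lying on the bench, 230 mm long, about 150 g. x points from handle to blade tip, z up. Origin: on its underside (bench height), mid-length, where handle meets blade. Yellow handle x -115 to 0 mm, 24 wide, z 0 to 28. Steel blade x 0 to 115, 25 wide, 4 thick, z 12 to 16. Balances 15 mm behind the origin; a good grip is across the handle 45 mm behind it.
- notch_orange (a point): Pry notch of the orange tub: middle of the outer top edge of its fixed ledge (60 mm wide), 95 mm above the bench; x points level into the notch, z up. The ledge top runs flat from here to the tub wall at x = 66. The lid's tab hangs over x = 40 to 66, its underside at z = 16. Lay the blade over the ledge, tip near the wall, push the handle down: it rocks on this edge and the tip lifts the tab.
- lid_orange: Snap lid of the orange tub (120 mm across, 111 high, bolted down), 124 mm round, 8 thick, front tab 50 wide. Origin: hinge at its back, underside height; z is up when shut, the tab's end at x = -149, facing the robot within 12 degrees. About 9 N and 3 mm of lift at the tab (a level opener rocked 15 to 20 degrees; 25 to 30 does no harm) free the snap; the lid then springs up by itself to 0.6 rad and stays.
- lid_white: The same lid on an identical white tub, to be left shut. Same origin and axes.
- lid_green: The same lid on an identical green tub, to be left shut. Same origin and axes.
There are look-alikes about, which are no part of the job. What is shaped like the part that bears lid_green but purple is not meant. Leave any purple look-alike of the opener alone.

How it is judged:
By the outcome, as a careful person would: the job done as asked, in the order asked, and still so for the second after the job is handed in, with the robot touching nothing.
It also fails if it takes over 64 s, if anything falls off the work surface, if the arm or the gripper's body presses on something with over 40 N, if the wrist force passes 120 N, or if a joint passes its speed limit or range.

## Working session

There is one attempt and no reset: what is moved stays moved. The work goes in short steps, each a Python script; the robot and the scene stay as the last script left them, time stands still between calls to the robot, and variables do not carry over. Pictures are saved under pics/ and viewed, about 8 in all and at most 12, crops included, and the job is handed in when it is done.

```bash
mkdir -p pics; cat > h.py <<'E'
import numpy as np, cv2
from scipy.spatial.transform import Rotation as R
from cell import bot, claw, sensors, eyes, order
def cam(n):
    f=eyes.grab_frame(n); a=np.array(f["attitude"],float)
    f["R"]=a if a.shape==(3,3) else (R.from_rotvec(a) if a.size==3 else R.from_quat(a)).as_matrix()
    f["eye"]=np.array(f["eye"]); return f
def ray(f,u,v,z):
    d=f["R"]@np.array([(u-f["cx"])/f["fx"],(v-f["cy"])/f["fy"],1]); return f["eye"]+d*(z-f["eye"][2])/d[2]
def proj(f,p):
    c=f["R"].T@(np.array(p)-f["eye"]); return np.array([f["cx"]+f["fx"]*c[0]/c[2],f["cy"]+f["fy"]*c[1]/c[2]])
E
python3 - <<'E'
from h import *
for n in("top","side"):
    f=cam(n);cv2.imwrite(f"pics/{n}0.png",f["image"]);print(n,f["attitude"],f["eye"],f["fx"],f["cx"],f["cy"])
s=sensors.observe();print(s)
E
```

```text
top [-2.10258949  2.11111025 -0.17647631] [0.34393439 0.07873    1.12712951] 435.5442438206833 275.2687733617515 212.71160109334312
side [-0.88757712  2.58293433 -1.01840185] [0.09199949 0.70850291 0.9450888 ] 436.61733179467126 277.5899060663679 215.6983620113835
{'time_s': 0.1, 'joints': array([-1.26049821e+00,  2.07352416e-01,  1.54281163e+00, -2.15815746e-05,
        1.39344829e+00, -1.50495571e-01]), 'qvel': array([-0.00046135, -0.00220824, -0.0026775 ,  0.00227212,  0.00080954,
       -0.00030916]), 'joint_torque': array([-6.40406761e-04, -3.71869326e+01, -2.82291466e+01,  7.00939447e-02,
        3.11342301e-02, -4.48661285e-05]), 'tool_pos': array([ 0.25544285, -0.51434309,  0.20439663]), 'eef_rot': array([-3.05661896e+00, -7.16972840e-01,  2.86290097e-04]), 'wrist_force': array([ 0.85543532, -0.08418228, -0.09490594]), 'ft_torque': array([ 0.05085813, -0.03124639,  0.00079146]), 'grip_width': 1.0023716349470422}
```

View pics/top0.png

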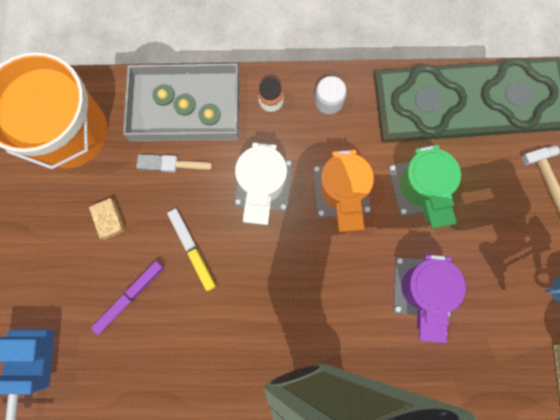

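View pics/side0.png

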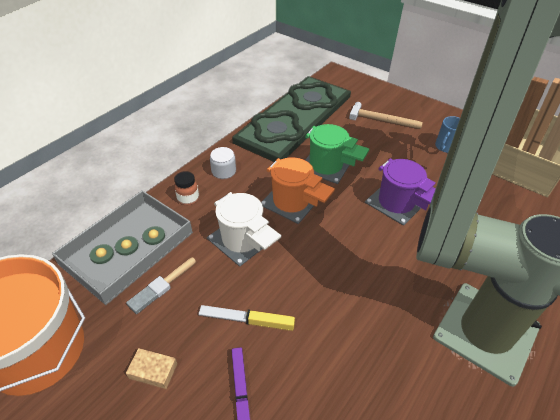

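The top view shows the yellow-handled opener with its handle at about (202,270) and blade at (180,228). Things that could be mistaken for it are the purple look-alike (128,297) and the brush (172,163). The orange tub is at (347,190). Things that could be mistaken for it are the orange bucket (45,105), the white tub (260,185), the green tub (435,185) and the purple tub (435,295). I choose the yellow opener and the orange tub with a lid and tab, and check both in one crop.

```bash
cat > m.py <<'E'
from h import *
def mask(f,lo,hi,box):
    m=cv2.inRange(cv2.cvtColor(f["image"],cv2.COLOR_BGR2HSV),np.array(lo),np.array(hi)); o=np.zeros_like(m);x0,y0,x1,y1=box;o[y0:y1,x0:x1]=m[y0:y1,x0:x1]
    n,l,s,c=cv2.connectedComponentsWithStats(o); k=1+np.argmax(s[1:,4]); return (l==k).astype(np.uint8)
def rect(m,f,z):
    c=max(cv2.findContours(m,0,1)[0],key=cv2.contourArea).reshape(-1,2)
    P=np.array([ray(f,u,v,z)[:2] for u,v in c],np.float32)
    (ctr,wh,a)=cv2.minAreaRect(P); return np.array(ctr),np.array(wh),a,P
E
python3 - <<'E'
from m import *
T=cam("top");S=cam("side")
for n,f,by,bb in(("top",T,(150,190,240,310),(150,195,215,262)),("side",S,(180,290,320,350),(180,295,262,335))):
    m=mask(f,(22,120,60),(34,255,255),by); c,wh,a,P=rect(m,f,.028); print(n,"handle",c,wh,a,m.sum())
    b=mask(f,(0,0,90),(180,60,255),bb); c2,wh2,a2,_=rect(b,f,.016); print(n,"blade",c2,wh2,a2)
    d=c2-c; print(" yaw",np.degrees(np.arctan2(d[1],d[0])),np.linalg.norm(d))
m=mask(T,(5,120,40),(20,255,255),(310,130,385,240))
c,wh,a,P=rect(m,T,.115); print("orange",c,wh,a)
a_=cv2.resize(T["image"][130:240,300:400],None,fx=5,fy=5,interpolation=2)
b_=cv2.resize(S["image"][150:235,250:345],None,fx=4,fy=4,interpolation=2)
c_=cv2.resize(T["image"][195:305,150:230],None,fx=2.5,fy=2.5,interpolation=2)
o=np.zeros((600,800,3),np.uint8);o[:550,:500]=a_[:, :500];o[:340,500:800]=b_[:,:300] if 0 else cv2.resize(b_,(300,340));o[345:600,500:700]=c_[:255]
cv2.imwrite("pics/crop1.png",o)
E
```

```text
top handle [0.41673341 0.29685053] [0.11289561 0.02801703] 28.08501434326172 496
top blade [0.52128786 0.35416389] [0.1188716  0.02986487] 28.351062774658203
 yaw 28.73012320749436 0.11923276515836227
side handle [0.41275203 0.30302617] [0.10840571 0.0356317 ] 28.74649429321289 624
side blade [0.5196858  0.35498077] [0.11558746 0.02872998] 28.90435791015625
 yaw 25.913156341757517 0.1188869710631818
orange [ 0.61387753 -0.06658654] [0.17947447 0.27034914] 89.04180908203125
```

View pics/crop1.png

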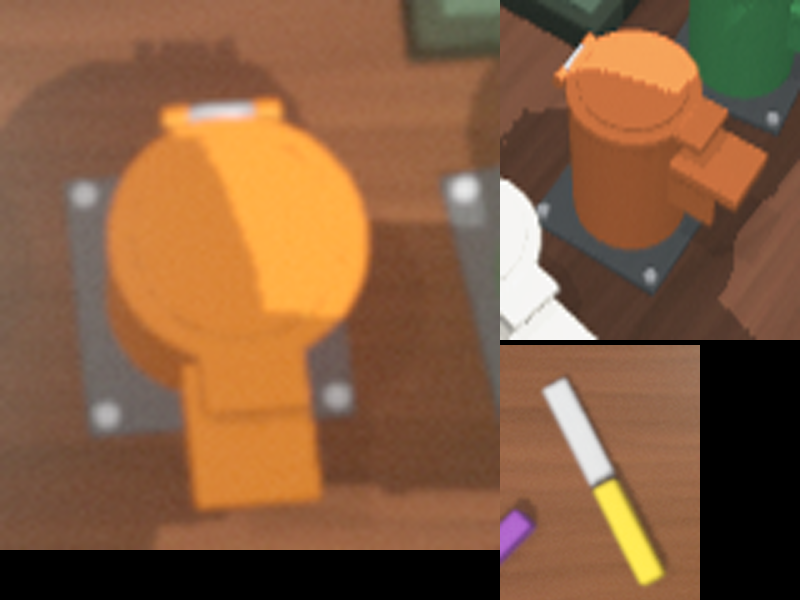

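The crop confirms the opener: a grey blade ahead of a yellow handle, with the purple one separate. It also shows the orange tub's ledge sticking out past the tab. The ledge's front corners are at about (339.0,231.6) and (364.4,229.4) in the top view, and (325.3,201.8) and (334.5,188.8) in the side view.

```bash
python3 - <<'E'
from m import *
T=cam("top");S=cam("side")
def tri(a,b):
    A=[];B=[]
    for f,(u,v) in((T,a),(S,b)):
        d=f["R"]@np.array([(u-f["cx"])/f["fx"],(v-f["cy"])/f["fy"],1]);d/=np.linalg.norm(d);M=np.eye(3)-np.outer(d,d);A.append(M);B.append(M@f["eye"])
    return np.linalg.solve(sum(A),sum(B))
print("tri L,R",tri((339,231.4),(325.3,201.8)),tri((364.2,229.2),(334.5,188.8)))
for f,p in((T,((339,231.4),(364.2,229.2))),(S,((325.3,201.8),(334.5,188.8)))):
    L,Rr=[ray(f,*q,.095) for q in p]; d=L-Rr; print("mid",(L+Rr)/2,"w",np.hypot(*d[:2]),"yaw normal",np.degrees(np.arctan2(-d[0],d[1])))
C=ray(T,347.6,176.4,.119);print("lid ctr",C)
print("tab end",[ray(T,341.4,212.6,.119),ray(T,362,211,.119)])
# red-ish edges of lid circle: diameter
print(ray(T,321.4,176,.119),ray(T,374,176,.119))
# gray hinge pin
print("hinge", ray(T,344.3,152.2,.115))
E
```

```text
tri L,R [ 0.49966986 -0.04637392  0.0901829 ] [ 0.50605397 -0.1060043   0.09065502]
mid [ 0.50331333 -0.07504594  0.095     ] w 0.06023279781184473 yaw normal 4.73093613968408
mid [ 0.4994729  -0.07237141  0.095     ] w 0.05981780736197933 yaw normal 7.766669399111054
lid ctr [ 0.62978838 -0.06653286  0.119     ]
tab end [array([ 0.5417951 , -0.04909138,  0.119     ]), array([ 0.54529665, -0.09740173,  0.119     ])]
[ 0.631356   -0.00415467  0.119     ] [ 0.63019774 -0.12923684  0.119     ]
hinge [ 0.69178547 -0.06116659  0.115     ]
```

```bash
cat >> h.py <<'E'
def tool(yaw,th=0):  # tool down, x_t along opener x; th = handle-down rocking
    A=R.from_euler('z',yaw)*R.from_euler('y',-th); return A*R.from_euler('x',np.pi), A
N=np.array([.502,-.074,.095]); NY=np.radians(4.5)
GX,GZ=-.045,.005   # TCP in the opener frame
def pose(tipx,h,th=0,tip=.115):  # blade tip at notch x when level, underside h above ledge edge; rocked by th about the edge
    Rt,A=tool(NY,th); piv=np.array([.115-tipx+ (tip-.115)*0,0,.012])
    p=N+[0,0,h]+A.apply(np.array([GX,0,GZ])-piv+np.array([0,0,0])); return p,Rt.as_rotvec()
E
python3 - <<'E'
from h import *
y=np.radians(28.4);o=np.array([.469,.3255]);d=np.array([np.cos(y),np.sin(y)])
g=o-.045*d; rv=tool(y)[0].as_rotvec(); print(g)
for p,r in([[*g,.2],rv],[[*g,.005],rv],pose(.028,.13),pose(.028,.005),pose(.062,.005),pose(.062,0,np.radians(15)),pose(.062,0,np.radians(25))):
    q=bot.solve_ik(p,r);print(np.round(p,3),None if q is None else np.round(q,2))
bot.move_ptp([*g,.2],rv); bot.line_to([*g,.05],rv)
f=cam("top");cv2.imwrite("pics/pre.png",cv2.resize(f["image"][170:330,100:300],None,fx=3,fy=3))
bot.line_to([*g,.005],rv,max_speed=.06)
claw.command_gripper(0.0,40)
s=sensors.observe();print(s["time_s"],s["tool_pos"],s["grip_width"]*94,s["wrist_force"])
bot.line_to([*g,.2],rv,max_speed=.12)
s=sensors.observe();print(s["time_s"],s["tool_pos"],s["grip_width"]*94,s["wrist_force"],s["ft_torque"])
f=cam("top");S=cam("side")
cv2.imwrite("pics/lift.png",np.hstack([cv2.resize(f["image"],(400,300)),cv2.resize(S["image"],(400,300))]))
E
```

```text
[0.42941581 0.30409691]
[0.429 0.304 0.2  ] [ 0.45  0.11  1.67 -0.    1.37  1.53]
[0.429 0.304 0.005] [ 0.45  0.36  1.81 -0.    0.97  1.53]
[ 0.37  -0.084  0.218] [-0.45 -0.25  1.96  0.    1.43  1.04]
[ 0.37  -0.084  0.093] [-0.45 -0.09  2.11  0.    1.12  1.04]
[ 0.404 -0.082  0.093] [-0.41 -0.01  2.03  0.    1.12  1.08]
[ 0.409 -0.081  0.063] [-0.53 -0.12  2.24  0.2   0.82  0.84]
[ 0.416 -0.081  0.047] [-0.63 -0.15  2.37  0.48  0.64  0.52]
6.4167 [0.42938431 0.30409175 0.0049642 ] 23.26333019573977 [ 0.37057832 -0.16267376 -0.89033891]
8.1917 [0.42886922 0.30382318 0.19906137] 23.60756447114166 [ 0.40471017  0.14905151 -1.11189722] [-0.03845942  0.00759554  0.01428258]
```

View pics/lift.png

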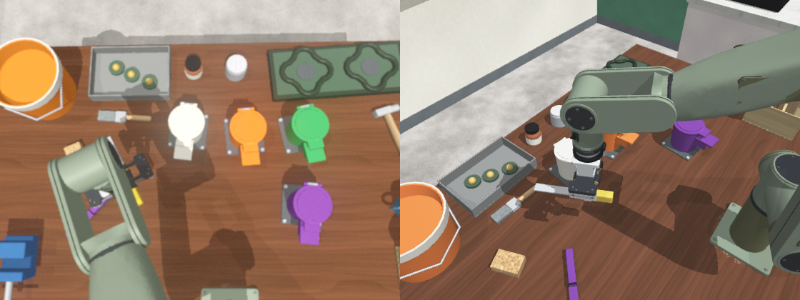

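The opener is held: the grip reads 23.6 mm against a 24 mm handle. In the side view the blade is level, at about (555,190), with yellow at (605,197). Next I move to hover before the notch and compare the tip with its predicted pixel.

```bash
python3 - <<'E'
from h import *
p,r=pose(.028,.13); bot.move_ptp(p,r)
p,r=pose(.028,.035); bot.line_to(p,r)
s=sensors.observe();print(s["time_s"],s["tool_pos"]-p,s["wrist_force"],s["ft_torque"])
Ry=R.from_euler('z',NY)
o=[]
for n in("top","side"):
    f=cam(n);im=f["image"].copy()
    im=cv2.resize(im,None,fx=4,fy=4,interpolation=2)
    for y in(-.0125,.0125):
        for z in(.039,):
            q=proj(f,N+Ry.apply([.028,y,z])); print(n,q); cv2.circle(im,tuple(int(v*4+1.5) for v in q),3,(255,0,255),-1)
        q=proj(f,N+Ry.apply([0,y*2.4,0]));cv2.circle(im,tuple(int(v*4+1.5) for v in q),3,(255,255,0),-1)
    c=(proj(f,N+Ry.apply([.03,0,.02]))*4).astype(int); o.append(im[c[1]-220:c[1]+220,c[0]-200:c[0]+200])
cv2.imwrite("pics/hover.png",np.hstack(o))
E
```

```text
10.5333 [ 7.76908522e-04 -4.47313091e-05  6.27799513e-04] [-0.05948286  0.80584856 -1.66165142] [ 0.0308667   0.04691873 -0.006622  ]
top [357.62006044 215.87326564]
top [346.81204976 216.77742513]
side [324.14808609 177.7858152 ]
side [319.69029571 182.92056091]
```

View pics/hover.png

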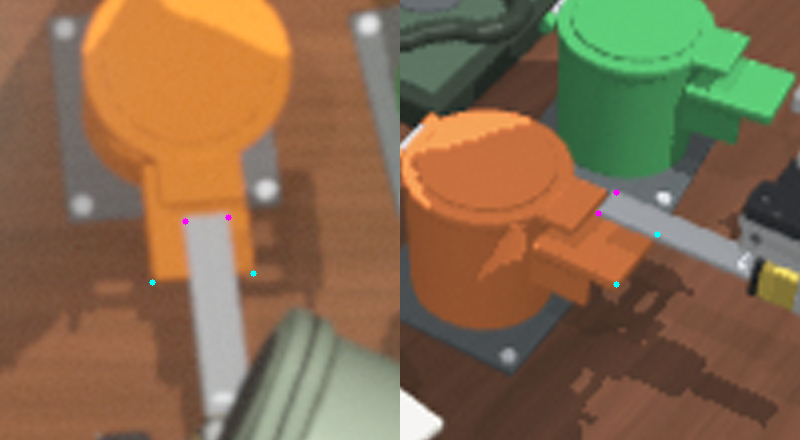

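The blade lines up with the notch laterally and in height. The tip is about 2–3 mm further forward than predicted (top view, tip edge y≈213 against the dots at 219, zoomed ×4), so I insert to a nominal 58 mm.

```bash
python3 - <<'E'
from h import *
def st(t):
    s=sensors.observe();print(t,round(s["time_s"],2),np.round(s["tool_pos"],4),np.round(s["wrist_force"],2),np.round(s["ft_torque"],2));return s
st("hover")
p,r=pose(.028,.0055); bot.line_to(p,r); b=st("down")
p,r=pose(.045,.0055); bot.line_to(p,r,max_speed=.04); st("45")
p,r=pose(.058,.0055); bot.line_to(p,r,max_speed=.04); s=st("58")
f0=s["wrist_force"]
for h in(.004,.003,.002,.001,0,-.001,-.002):
    p,r=pose(.058,h); bot.line_to(p,r,max_speed=.02); s=st(h)
    if np.linalg.norm(s["wrist_force"]-f0)>2: break
o=[]
for n in("top","side"):
    f=cam(n);im=cv2.resize(f["image"],None,fx=4,fy=4,interpolation=2)
    c=(proj(f,N+[.03,0,.02])*4).astype(int); o.append(im[c[1]-220:c[1]+220,c[0]-200:c[0]+200])
cv2.imwrite("pics/ins.png",np.hstack(o))
E
```

```text
hover 10.63 [ 0.3716 -0.0848  0.1242] [-0.63  0.39 -1.82] [ 0.04 -0.01 -0.01]
down 10.98 [ 0.3702 -0.0843  0.0937] [ 0.24 -0.2  -1.37] [0.03 0.06 0.02]
45 11.56 [ 0.3874 -0.0829  0.0935] [-0.06  0.08 -0.81] [-0.    0.02  0.09]
58 12.03 [ 0.4004 -0.082   0.0934] [ 0.21  0.13 -0.49] [ 0.01 -0.04  0.02]
0.004 12.28 [ 0.4    -0.0819  0.0918] [-0.4  -0.48 -1.85] [0.02 0.12 0.01]
0.003 12.53 [ 0.4002 -0.082   0.0909] [-0.42 -0.03 -1.3 ] [0.02 0.03 0.01]
0.002 12.78 [ 0.4002 -0.082   0.0899] [-0.23  0.7  -0.97] [-0.01  0.08 -0.01]
0.001 13.03 [ 0.4002 -0.082   0.0889] [-0.1  -0.44 -1.05] [0.01 0.08 0.03]
0 13.28 [ 0.4003 -0.082   0.088 ] [-0.41  0.72 -1.01] [-0.02  0.02  0.01]
-0.001 13.53 [ 0.4005 -0.0821  0.0873] [-1.91 -0.52  0.52] [0.13 0.03 0.01]
```

View pics/ins.png

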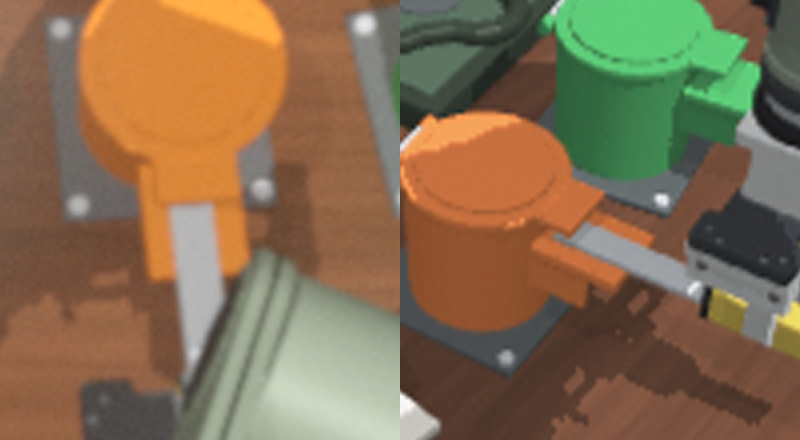

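The blade is under the tab and on the ledge, with contact at about h = -1 mm. Now I rock it.

```bash
python3 - <<'E'
from h import *
def st(t):
    s=sensors.observe();print(t,round(s["time_s"],2),np.round(s["tool_pos"],4),np.round(s["wrist_force"],2),np.round(s["ft_torque"],2));return s
claw.command_gripper(0.0,60)
for d in(5,9,12,14,16,18,20,22,24):
    p,r=pose(.058,-.001,np.radians(d))
    bot.line_to(p,r,max_speed=.03); s=st(d)
    if np.linalg.norm(s["wrist_force"])>60: break
o=[]
for n in("top","side"):
    f=cam(n);im=cv2.resize(f["image"],None,fx=4,fy=4,interpolation=2)
    c=(proj(f,N+[.06,0,.02])*4).astype(int); o.append(im[c[1]-220:c[1]+220,c[0]-200:c[0]+200])
cv2.imwrite("pics/rock.png",np.hstack(o))
E
```

```text
5 14.3 [ 0.4014 -0.082   0.0784] [-0.14 -0.2   2.24] [ 0.1  -0.09  0.04]
9 14.69 [ 0.4024 -0.0818  0.0713] [-1.08  0.77  0.86] [ 0.13 -0.01  0.05]
12 15.02 [ 0.4035 -0.0816  0.0659] [-3.2   0.75  2.1 ] [0.17 0.02 0.06]
14 15.28 [ 0.4054 -0.082   0.0629] [0.52 0.04 0.1 ] [-0.03 -0.22 -0.05]
16 15.55 [ 0.4063 -0.0818  0.0594] [-0.14 -0.47  1.25] [-0.04 -0.3  -0.13]
18 15.82 [ 0.4073 -0.0815  0.0559] [ 0.08 -0.94  2.53] [-0.08 -0.33 -0.1 ]
20 16.08 [ 0.4082 -0.081   0.0523] [-1.31  0.68  2.73] [ 0.07 -0.16  0.05]
22 16.35 [ 0.4099 -0.081   0.0492] [-1.87  0.64  2.83] [ 0.04 -0.09  0.02]
24 16.62 [ 0.4108 -0.0803  0.0455] [-3.77  0.99  2.29] [0.13 0.15 0.18]
```

View pics/rock.png

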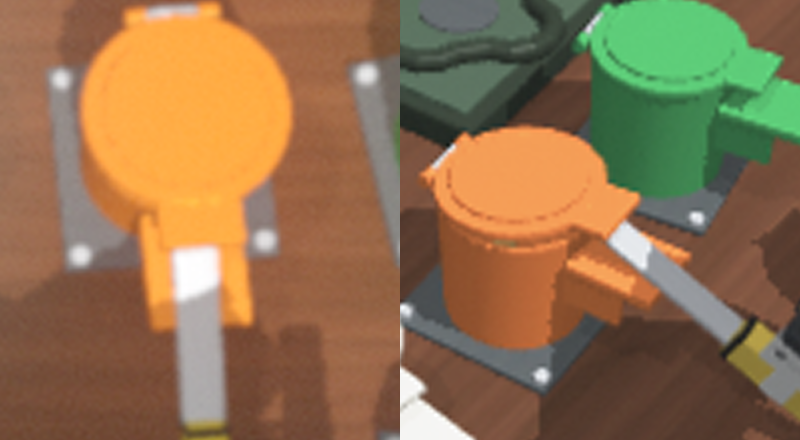

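The lid has lifted, with a gap visible beneath it. I'll wait briefly to see whether it springs to 0.6 rad.

```bash
python3 - <<'E'
from h import *
bot.hold(1.0)
s=sensors.observe();print(round(s["time_s"],2),np.round(s["wrist_force"],2),np.round(s["ft_torque"],2))
o=[]
for n in("top","side"):
    f=cam(n);im=cv2.resize(f["image"],None,fx=3,fy=3,interpolation=2)
    c=(proj(f,N+[.06,0,.02])*3).astype(int); o.append(im[c[1]-220:c[1]+220,c[0]-200:c[0]+200])
cv2.imwrite("pics/rock2.png",np.hstack(o))
E
```

```text
17.72 [-1.14  1.58  1.95] [0.21 0.25 0.3 ]
```

View pics/rock2.png

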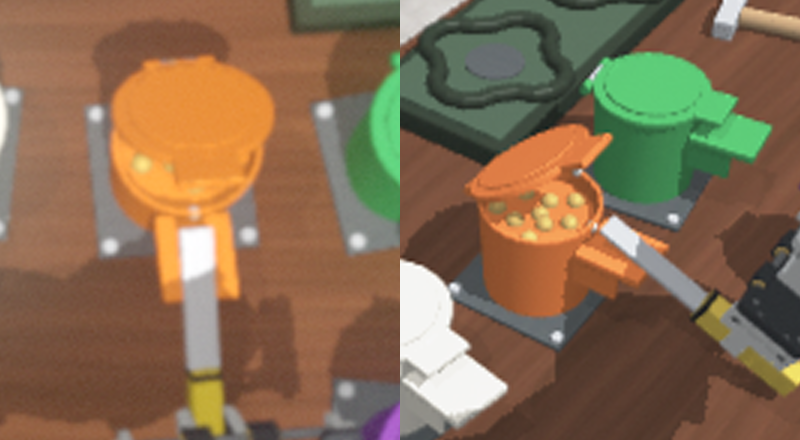

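The lid is open, with the studs visible. The white and green tubs are shut. Now I back out and carry the opener to its original clear spot, hovering low to check that it's level.

```bash
python3 - <<'E'
from h import *
for d,h in((18,.003),(9,.005),(0,.006)):
    p,r=pose(.056,h,np.radians(d)); bot.line_to(p,r,max_speed=.08)
p,r=pose(.022,.008); bot.line_to(p,r,max_speed=.1)
p,r=pose(.022,.13); bot.line_to(p,r)
y=np.radians(28.4);o=np.array([.469,.3255]);d=np.array([np.cos(y),np.sin(y)])
g=o-.045*d; rv=tool(y)[0].as_rotvec()
bot.move_ptp([*g,.2],rv); bot.line_to([*g,.035],rv); bot.hold(.2)
s=sensors.observe();print(s["time_s"],s["tool_pos"],s["grip_width"]*94,s["wrist_force"])
A=tool(y)[1]; base=np.array([*o,.03])
f=cam("side");im=cv2.resize(f["image"],None,fx=4,fy=4,interpolation=2)
for x,yy,z in((.117,-.0125,.012),(.117,.0125,.016),(.117,-.0125,.016),(0.002,-.0125,.016),(0.002,-.0125,.012),(-.113,.012,.0),(-.113,-.012,.0),(-.113,.012,.028)):
    q=proj(f,base+A.apply([x,yy,z])); cv2.circle(im,tuple(int(v*4+1.5) for v in q),3,(255,0,255),-1)
c=(proj(f,base)*4).astype(int)
cv2.imwrite("pics/lay.png",im[c[1]-300:c[1]+300,c[0]-400:c[0]+400])
E
```

```text
23.2667 [0.43015637 0.30446976 0.03595322] 23.669431072484517 [ 0.08883306  0.59024507 -2.55315863]
```

View pics/lay.png

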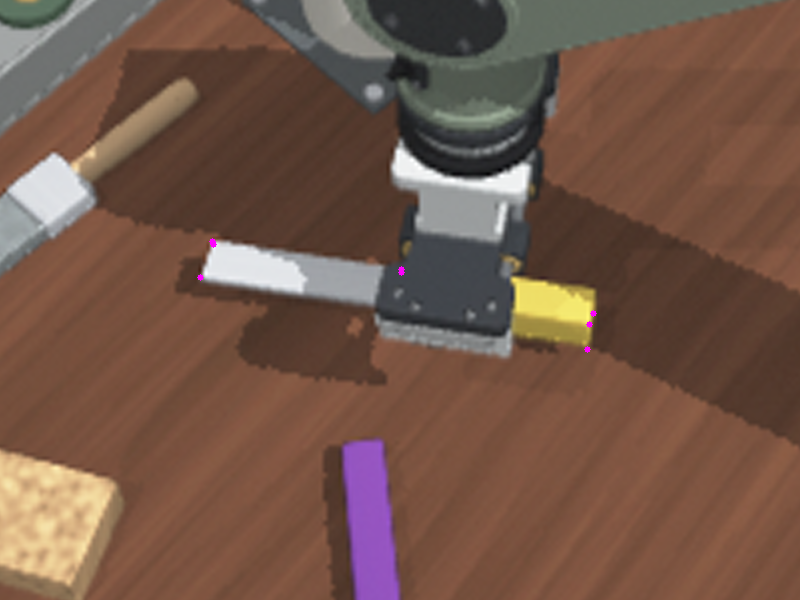

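The opener still sits level in the grip: the tip corners at (213,243) and (201,277) match the prediction. Now I lower it to contact, release, and retreat.

```bash
python3 - <<'E'
from h import *
y=np.radians(28.4);g=np.array([.469,.3255])-.045*np.array([np.cos(y),np.sin(y)]); rv=tool(y)[0].as_rotvec()
bot.line_to([*g,.009],rv,max_speed=.05); bot.hold(.2)
f0=sensors.observe()["wrist_force"][2]
for z in np.arange(.008,.0029,-.001):
    bot.line_to([*g,z],rv,max_speed=.015); bot.hold(.1)
    F=[sensors.observe() for _ in range(1)][0]; print(round(z,4),np.round(F["tool_pos"][2],4),np.round(F["wrist_force"][2]-f0,2))
    if F["wrist_force"][2]-f0>3: break
claw.command_gripper(.35); bot.hold(.3)
claw.command_gripper(1.0)
bot.line_to([*g,.2],rv,max_speed=.12)
q=np.array(sensors.observe()["joints"]); q[0]-=1.7; bot.move_joints(q); bot.hold(.5)
s=sensors.observe();print(s["time_s"],s["tool_pos"],s["grip_width"],s["wrist_force"])
from m import *
T=cam("top");S=cam("side")
m=mask(T,(22,120,60),(34,255,255),(150,190,240,310)); c,wh,a,_=rect(m,T,.028); print("handle",c,wh,a)
b=mask(T,(0,0,90),(180,60,255),(150,195,215,262)); c,wh,a,_=rect(b,T,.016); print("blade",c,wh,a)
o=np.vstack([np.hstack([cv2.resize(T["image"],(400,300)),cv2.resize(S["image"],(400,300))]),
 np.hstack([cv2.resize(T["image"][130:310,150:390],(400,300)),cv2.resize(S["image"][120:340,180:473],(400,300))])])
cv2.imwrite("pics/end.png",o)
E
```

```text
0.008 0.008 1.43
0.007 0.007 1.17
0.006 0.006 1.48
0.005 0.005 1.69
0.004 0.005 9.08
32.7333 [ 0.24610874 -0.46443962  0.19907931] 1.0026947465027767 [-0.24684954  0.30169985 -0.08162868]
handle [0.41673344 0.29685056] [0.1128956  0.02801703] 28.084997177124023
blade [0.52132237 0.35409987] [0.1188716  0.03001027] 28.351062774658203
```

View pics/end.png

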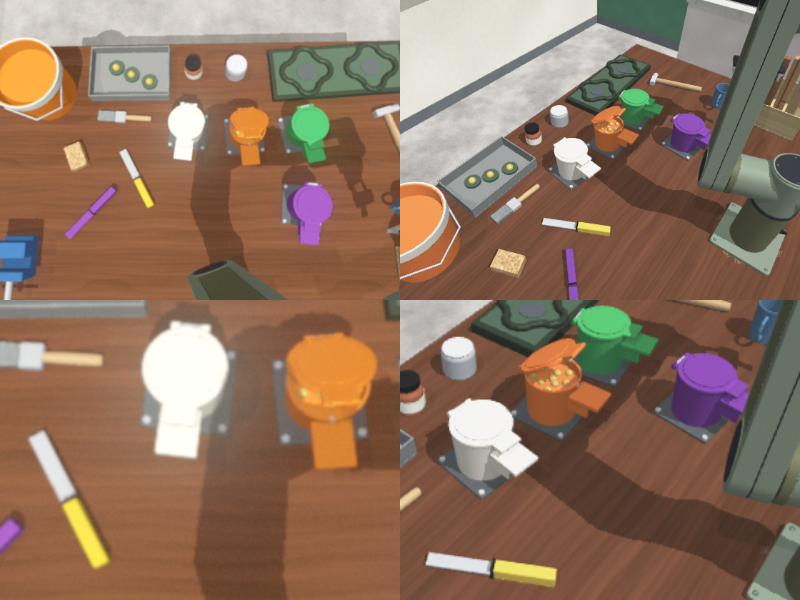

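The orange lid is open; the white, green and purple tubs are shut. The opener lies flat at its old spot, with its handle at about (85,535) in the lower-left panel, and the arm is clear.

```bash
python3 -c "
from cell import order
order.close_job()"
```

```text
the job is handed in; nothing more can be done
```

The orange tub is open and the job is handed in, at about 33 s of the 64 s allowed. I gripped the yellow opener, slid its blade under the orange tab and rocked it 24°. The lid sprang up, and the studs can be seen inside.

- **Opener:** I lowered it until it touched the bench (about 9 N), then released it at its original spot. It measures flat and within 0.1 mm of where it started.
- **Tubs:** the last pictures show only the orange lid up. The white, green and purple tubs are still shut, and the purple opener has not moved.
- **Robot:** the arm is clear, with wrist force near zero. The highest force I read was that 9 N.
- **Disagreements:** before I inserted the blade, its tip showed 2–3 mm further forward than predicted, so I pushed it in to 58 mm instead of 62. The lid was still rising in the first picture after rocking, and a second later it was fully up. I judged the final lid angle by eye and did not measure it.

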